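Release the spring key tray and stop it short of the glass bowl

ROBOT

A 6-joint arm with a two-finger parallel gripper is mounted at the origin on the work surface. World frame = base frame: x ahead of the robot, y to its left, z up, the work surface at z = 0. Lengths are in mm, angles in rad, forces in N, time in s.
With the tool pointing down it reaches from about 425 to 950 mm from the base axis. Payload 14.7 kg.
Tool frame: the origin (TCP) lies at the very end of the fingers, on their centre line; the grasp point (between the pads) lies 19 mm behind it; z points along the fingers, y is the direction in which the jaws open and shut (so a half turn about z gives the same grasp; the last joint's range is limited). The gripper opens to 85 mm and grips with 20 to 120 N. Pads are 22 mm wide; open, the fingers measure 114 mm over their backs; the gripper's body (76 mm by 85 mm) begins 54 mm behind the grasp point. The pads swing forward as they close: fully open they stand 13 mm farther back than shut.
Start: joints at [1.216, 0.48, 1.596, -0, 1.065, -0.047], TCP at [196.901, 619.453, 206.897] pointing down, gripper open.
Joint ranges: [-2.75, 2.75], [-0.82, 2.05], [0.23, 2.67], [-1.56, 4.7], [0.09, 2.69], [-2.92, 2.92]. Speed limits (rad/s): [1.89, 1.89, 2.39, 3.01, 3.01, 3.01].

INTERFACE

Orientations are given as a rotation vector (axis times angle).
In Python, from station import bot gives the robot as it stands. The module is installed in compiled form; this text tells all that it offers.
- The arm moves only by the shell command python3 -m pendant 'ROWS' [FORCE]. ROWS is a JSON object of lists of equal length, an entry for each row: "slide": the shift along the tool's x, y, z as a fraction of full scale, a list of three; "dr": the turn, a rotation vector about the tool's x, y, z as a fraction of full scale, a list of three; "fingers": the closure in counts, from 0 (fully open) to 255 (shut). In form: {"slide": [[tx, ty, tz], ...], "dr": [[rx, ry, rz], ...], "fingers": [fingers, ...]}. A call has 1 to 12 rows; each row is the pose to reach, as a shift and turn from the pose measured when the call began, along the tool's axes at that moment; what a row does not reach only later rows make up. Full scale, the value 1, is 0.08 m for a shift and 30 degrees for a turn. A row lasts 1/8 s, in which the tool goes at most 62.5 mm and 10.7 degrees, less where a joint would pass 70% of its speed; a pose out of reach is approached as far as the arm can. A call with a number of a shift or a turn outside -1 to 1 is refused whole. A call with a gripper value outside its range is refused whole. The fingers move at their own pace and stop on an object; FORCE is the grip in N (left out, the last holds). Time passes only in rows, so rows that repeat a pose let the fingers close. It gives the time, the measured TCP pose, the force and the opening at its end, in the units of the state.
- bot.get_obs(): the state, without advancing time (a new reading comes with each control period).
- bot.camera(name): name is "scene" or "top" or "wrist"; returns (picture, depth): 480x640x3 uint8, blue, green, red; 480x640 float32, mm along the optical axis (not along the pixel's ray), 0 where there is no reading.
- bot.calibration(name): a dict with "intrinsics" (3x3 intrinsics, pixels), "dist_coeffs" ([k1, k2, p1, p2, k3] as OpenCV has them; the pictures are not rectified), "rvec" (rotation vector, rad) and "tvec" (3), from world to camera coordinates, as OpenCV has them; the wrist camera has in their place "hand_eye" (4x4, takes a point from camera to tool coordinates, whose origin is the TCP and whose axes are the flange's). Camera axes: x right, y down, z forward; pixel columns grow to the right and rows downward; lengths in mm; the calibration is good to about 2 mm. A picture is of the moment at which its call begins: read the wrist's pose just before it. calibration takes no time and is no camera call.
- bot.job_done(): hands the job in, once; it reports no verdict.
The state is a dict: "clock": time; "joint_pos": joint angles; "joint_velocities": joint speeds; "effort": joint torques, N m; "position": TCP position; "eef_rot": TCP orientation; "contact_force": force on the tool from outside, world axes, zero at the start; "torque": the same for the moment, N m; "opening": finger opening in mm.
Only numpy, scipy, OpenCV 4.12 (cv2) and the standard library are available. Lean on these libraries where they do the work, as an engineer would, in place of code of your own. Each camera call takes 0.05 s, during which the arm holds its last target. There are 200 camera calls.

TASK

Press the orange release pad on top of the key box with one finger so that the spring tray pops out, and trap the tray by its blue front plate with the other finger before it runs into the glass bowl, so that it stands between one and six centimetres open. Finish while holding it like that: one finger still keeping the release down, the other still stopping the plate. Leave the bowl, the flask and the spectacle case where they are.

Things in the scene. Friction and masses are not known exactly. Their poses are not given: they have to be found in the camera images.
- key_box: White plastic key box, fixed to the slab, 130 mm along its x, 120 mm along its y, top face 40 mm above the slab. Origin: centre of its underside, on the slab. Its -x side is the front, where the tray comes out; its z is up. Its place and yaw differ each time; the front looks towards the robot or to the robot's right.
- pad_top (a point): Orange release pad on top of the key box, 36 mm along the box's x by 30 mm along its y, standing 15 mm proud: its top is 55 mm above the slab when up. This point: centre of the pad's top face, 30 mm towards the front (-x) from the box's centre, on its middle line; same axes as the box; moves with the pad.
- release (a joint): How far the release pad is pressed, m: 0 is up, 0.012 is fully down (top then 43 mm above the slab, 3 mm above the box). It is sprung: 1.5 N at the start of its travel and 5.1 N at the bottom, and comes back up when let go. From about 0.005 on it frees the tray; the release counts as held down above 0.004.
- tray_plate (a point): Blue upright front plate of the tray, 8 mm thick (along the box's x), 110 mm wide (along the box's y); it reaches from 2 mm to 66 mm above the slab, so it stands 26 mm higher than the box's top and higher than the release pad. This point: middle of the plate's top edge, on its outer face, 74 mm in front (-x) of the box's centre when shut. Shut, the outer face is 44 mm in front of the centre of the release pad. Same axes as the box; moves with the tray.
- key_tray (a joint): How far the tray is out of the box, m: 0 shut, grows as it slides out along the box's -x, 0.1 at its stop. A spring drives it out with about 3 N (2 N at the stop) as soon as the release frees it, in about a tenth of a second for the first 30 mm, so whatever is to stop it must stand in front of the plate beforehand. It does not stay put unless something blocks it, and it would run into the bowl.
- eye_bowl: Loose deep-blue glass evil-eye bowl, 90 mm across its rim, 36 mm high, standing on the slab in front of the tray; its nearest edge is 80 to 95 mm from the outer face of the shut plate. Origin: centre of its underside.
- flask: Loose white ceramic sprinkler flask with a brass cap, 84 mm across its belly, 156 mm high, standing upright behind the box. Origin: centre of its underside.
- spec_case: Loose closed wooden spectacle case, 150 mm long (its x), 58 mm wide, 36 mm high, lying beside the box. Origin: centre of its underside.
There are look-alikes about, which are no part of the job. What is shaped like the key_box but pink is not meant.

How it is judged (in metres and radians):
On the way, in this order (a step that is already met when the one before it is completed fails the run):
1. the release pad is pressed down by a finger (value of joint release above 0.003 m and contact force between the fingers and release above 0.5 N).
2. the tray has popped out and is stopped by the other finger while the release is still held down (value of joint key_tray between 0.008 and 0.065 m and contact force between the fingers and key_tray above 0.5 N and not (velocity of joint key_tray above 0.02 m/s or velocity of joint key_tray below -0.02 m/s) and value of joint release above 0.004 m and contact force between the fingers and release above 0.5 N), for 0.3 s.
At the end, for the whole second after the job is handed in: The tray is 8 to 65 mm out and at rest (under 20 mm/s), pushing on a finger with over 0.5 N, while a finger holds the release pad down by more than 4 mm (over 0.5 N); bowl, flask and case within 8 mm of where they stood (all of step 2 and distance of each of eye_bowl, flask, spec_case from where it was at the start of the episode below 0.008 m); the arm keeps its last pose, push and grip.
It fails at once if the tray got away: more than 75 mm out, or it struck the bowl (value of joint key_tray above 0.075 m or contact force between key_tray and eye_bowl above 0.05 N).
It fails at once if the bowl, the flask or the case was moved by more than 8 mm, lifted or tipped (distance of any of eye_bowl, flask, spec_case from where it was at the start of the episode above 0.008 m or angle between any of eye_bowl, flask, spec_case's own z axis and vertical above 0.2 rad).
It also fails if it takes over 38 s, if anything falls off the work surface, if the arm or the gripper's body presses on something with over 40 N, if the wrist force passes 120 N, or if a joint passes its speed limit or range.

## Working session

There is one attempt and no reset: what is moved stays moved. The work goes in short steps, Python scripts to look and compute and a shell command to move; the robot and the scene stay as the last step left them, time stands still between calls to the robot, and variables do not carry over. Pictures are saved under pics/ and viewed, on a budget of 10 in all, crops included, one or two more only if the job needs it, and the job is handed in when it is done.

```bash
mkdir -p pics; python3 - <<'E'
from station import bot
import cv2,numpy as np
print(bot.get_obs())
for n in ["top","scene"]:
    p,d=bot.camera(n); cv2.imwrite(f"pics/{n}1.png",p); np.save(f"{n}1.npy",d)
    print(n,bot.calibration(n))
print(bot.calibration("wrist"))
E
```

```text
{'clock': 0.0, 'joint_pos': array([ 1.21640275e+00,  4.80819382e-01,  1.59689352e+00,  8.83530625e-06,
        1.06510820e+00, -4.66147901e-02]), 'joint_velocities': array([-0.0014573 , -0.00078498, -0.00109584, -0.00022715,  0.00164016,
        0.00078975]), 'effort': array([-1.47929055e-03, -9.50643682e+01, -4.30187380e+01, -2.40033369e-04,
        1.22042597e-02, -4.22599999e-05]), 'position': array([196.73988127, 619.03034157, 206.27317373]), 'eef_rot': array([-4.81519745e-01, -3.10421565e+00,  1.88841330e-03]), 'contact_force': array([0.25697657, 0.44951819, 0.63732084]), 'torque': array([ 0.00354332,  0.03024073, -0.04054167]), 'opening': 85.3775039236192}
top {'intrinsics': array([[481.74567941,   0.        , 323.45482086],
       [  0.        , 481.74567941, 233.40828091],
       [  0.        ,   0.        ,   1.        ]]), 'dist_coeffs': array([-0.00523528,  0.        ,  0.        ,  0.        ,  0.        ]), 'rvec': array([ 2.18038832, -2.17860238,  0.1247468 ]), 'tvec': array([ 58.80497087, 588.57966858, 817.54637319])}
scene {'intrinsics': array([[439.10751161,   0.    
[... 239 characters left out ...]
2,  2.34836683, -0.99566341]), 'tvec': array([ 322.73231161, -292.55866365, 1288.41020231])}
{'intrinsics': array([[348.44100324,   0.        , 315.90652636],
       [  0.        , 348.44100324, 241.99965145],
       [  0.        ,   0.        ,   1.        ]]), 'dist_coeffs': array([0.01094851, 0.        , 0.        , 0.        , 0.        ]), 'hand_eye': array([[ 1.28695364e-03, -9.66040412e-01, -2.58387823e-01,
         6.63435130e+01],
       [ 9.99999151e-01,  1.19076437e-03,  5.28763482e-04,
         6.17110535e-01],
       [-2.03127880e-04, -2.58388284e-01,  9.66041124e-01,
        -1.67003015e+02],
       [ 0.00000000e+00,  0.00000000e+00,  0.00000000e+00,
         1.00000000e+00]])}
```

View pics/top1.png

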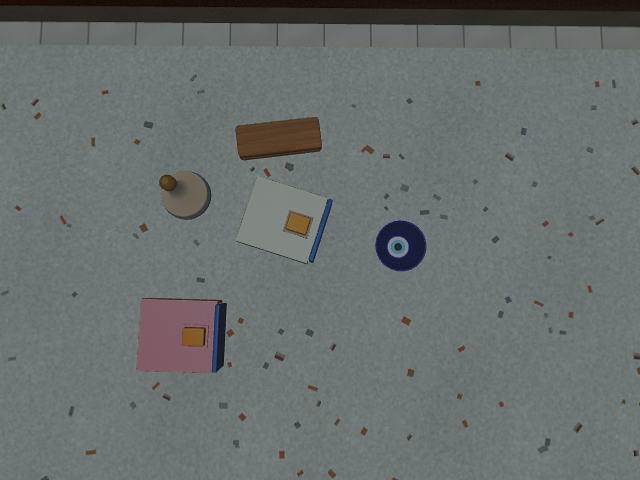

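View pics/scene1.png

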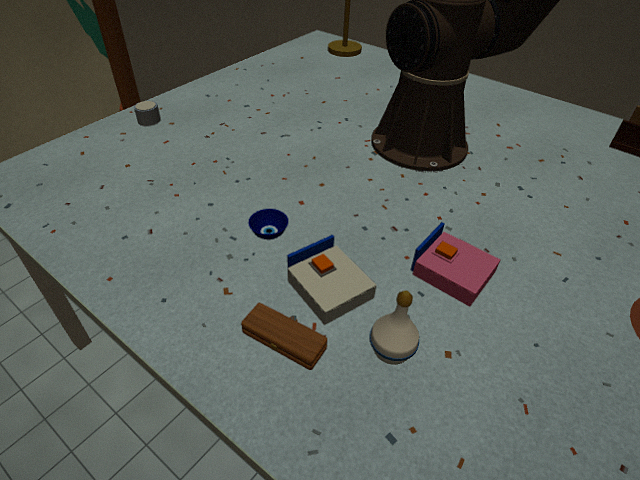

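Top view: the white box is around (285,220), its pad at (298,224), the plate from (331,200) to (312,262). The bowl is at (401,246), the flask at (186,195) and the case at (279,138). The pink look-alike is at (180,335).

```bash
cat > h.py <<'E'
from station import bot
import cv2,numpy as np
from scipy.spatial.transform import Rotation as R
def world(n,uv,z):
    "pixels onto the horizontal plane z"
    c=bot.calibration(n);Rm=cv2.Rodrigues(c["rvec"])[0];t=c["tvec"]
    q=cv2.undistortPoints(np.float64(uv).reshape(-1,1,2),c["intrinsics"],c["dist_coeffs"]).reshape(-1,2)
    r=np.c_[q,np.ones(len(q))]@Rm; o=-Rm.T@t
    return o+r*((z-o[2])/r[:,2])[:,None]
E
python3 - <<'E'
from h import *
p=cv2.imread("pics/top1.png")[165:275,220:440]
h=cv2.cvtColor(p,cv2.COLOR_BGR2HSV); off=np.array([220,165])
def comp(m):
    n,l,s,c=cv2.connectedComponentsWithStats(m.astype(np.uint8)); i=1+np.argmax(s[1:,4]); 
    pts=np.argwhere(l==i)[:,::-1].astype(np.float32)+off; return cv2.minAreaRect(pts),pts.mean(0),len(pts)
H,S,V=[h[...,i].astype(int) for i in range(3)]
pad=comp((H>5)&(H<25)&(S>150)&(V>120)); print("pad",pad, world("top",[pad[1]],55))
pl=comp((H>100)&(H<125)&(S>120)&(V>80)); print("plate",pl)
b=cv2.boxPoints(pl[0]); print(world("top",b,66))
w=comp((S<30)&(V>130)); b=cv2.boxPoints(w[0]); print("box",w); W=world("top",b,40);print(W,W.mean(0))
for uv in ([[298,224],[321,231],[270,210]]): print(uv,np.load("top1.npy")[uv[1],uv[0]])
o=bot.get_obs();print(R.from_rotvec(o["eef_rot"]).as_matrix().round(3))
cv2.imwrite("pics/crop.png",cv2.resize(p,None,fx=3.6,fy=3.6,interpolation=cv2.INTER_CUBIC))
E
```

```text
Traceback (most recent call last):
cv2.error: OpenCV(4.12.0) /io/opencv/modules/imgproc/src/convhull.cpp:143: error: (-215:Assertion failed) total >= 0 && (depth == CV_32F || depth == CV_32S) in function 'convexHull'
```

```bash
python3 - <<'E'
from h import *
p=cv2.imread("pics/top1.png")[165:275,220:440]
h=cv2.cvtColor(p,cv2.COLOR_BGR2HSV); off=np.float32([220,165])
def comp(m):
    n,l,s,c=cv2.connectedComponentsWithStats(m.astype(np.uint8)); i=1+np.argmax(s[1:,4]); 
    pts=(np.argwhere(l==i)[:,::-1]+off).astype(np.float32); return cv2.minAreaRect(pts),pts.mean(0),len(pts)
H,S,V=[h[...,i].astype(int) for i in range(3)]
pad=comp((H>5)&(H<25)&(S>150)&(V>120)); print("pad",pad, world("top",[pad[1]],55))
pl=comp((H>100)&(H<125)&(S>120)&(V>80)); print("plate",pl)
b=cv2.boxPoints(pl[0]); print(world("top",b,66))
w=comp((S<30)&(V>130)); b=cv2.boxPoints(w[0]); print("box",w); W=world("top",b,40);print(W,W.mean(0))
for uv in ([[298,224],[321,231],[270,210]]): print(uv,np.load("top1.npy")[uv[1],uv[0]])
o=bot.get_obs();print(R.from_rotvec(o["eef_rot"]).as_matrix().round(3))
cv2.imwrite("pics/crop.png",cv2.resize(p,None,fx=3.6,fy=3.6,interpolation=cv2.INTER_CUBIC))
E
```

```text
pad (((297.4537353515625, 223.04806518554688), (20.103734970092773, 16.52443504333496), 17.35402488708496), array([297.4239 , 223.04776], dtype=float32), 335) [[603.55064074 104.04463347  55.        ]]
plate (((320.09893798828125, 229.69320678710938), (4.113837242126465, 63.88727951049805), 17.878698348999023), array([320.07605, 229.81749], dtype=float32), 263)
[[541.15596854  85.14045528  66.        ]
 [643.81074603  52.34136205  66.        ]
 [641.67186066  45.73004571  66.        ]
 [539.05683828  78.61094729  66.        ]]
box (((281.9500427246094, 219.14999389648438), (75.26219177246094, 68.62141418457031), 18.43494987487793), array([279.1572 , 218.38867], dtype=float32), 4415)
[[576.05618853 211.27634169  40.        ]
 [690.28573726 175.4827026   40.        ]
 [648.54465636  50.69013317  40.        ]
 [535.17106534  88.12901613  40.        ]] [612.51441187 131.3945484   40.        ]
[298, 224] 821.1965
[321, 231] 807.7289
[270, 210] 836.6095
[[-0.953  0.303 -0.   ]
 [ 0.303  0.953 -0.001]
 [ 0.    -0.001 -1.   ]]
```

View pics/crop.png

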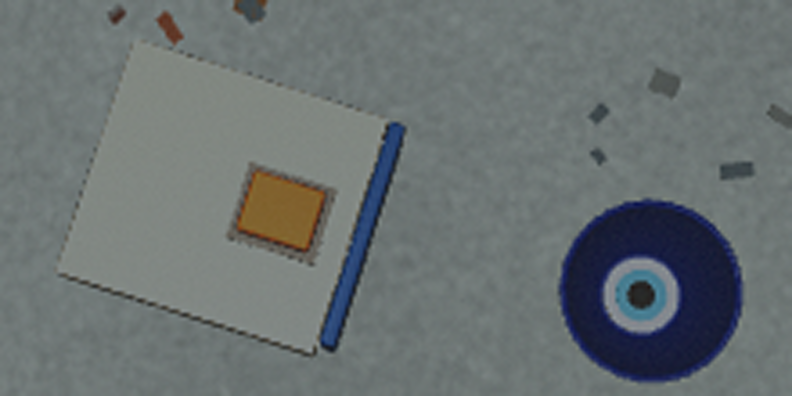

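Crop confirms it: the pad centre is 44 mm behind the plate's outer face, as specified, and the tool's y axis already lies along the box's x (17.7°). The target is jaw centre (590.4, 63.1) with the opening at about 72 mm. That is about -544 mm along tool x and -410 mm along tool y.

```bash

python3 -m pendant '{"slide":[[-0.5,-0.37,0],[-1,-0.75,0],[-1,-0.75,0]],"dr":[[0,0,0],[0,0,0],[0,0,0]],"fingers":[38,38,38]}'
python3 -m pendant '{"slide":[[-0.5,-0.37,0],[-1,-0.75,0],[-1,-0.75,0]],"dr":[[0,0,0],[0,0,0],[0,0,0]],"fingers":[38,38,38]}'
python3 -m pendant '{"slide":[[-0.5,-0.37,0],[-1,-0.75,0],[-1,-0.75,0]],"dr":[[0,0,0],[0,0,0],[0,0,0]],"fingers":[38,38,38]}'
python3 -m pendant '{"slide":[[-0.5,-0.37,0],[-1,-0.75,0],[-1,-0.75,0]],"dr":[[0,0,0],[0,0,0],[0,0,0]],"fingers":[38,38,38]}'
python3 -m pendant '{"slide":[[-0.5,-0.37,0],[-1,-0.75,0],[-1,-0.75,0]],"dr":[[0,0,0],[0,0,0],[0,0,0]],"fingers":[38,38,38]}'
python3 -m pendant '{"slide":[[-0.5,-0.37,0],[-1,-0.75,0],[-1,-0.75,0],[-1,-0.75,0]],"dr":[[0,0,0],[0,0,0],[0,0,0],[0,0,0]],"fingers":[38,38,38,38]}'
cat >> h.py <<'E'
def togo(x,y,yaw=17.7):
    o=bot.get_obs();M=R.from_rotvec(o["eef_rot"]).as_matrix();p=o["position"]
    d=M.T@(np.array([x,y,p[2]])-p)
    print("t",o["clock"],"pos",p.round(1),"togo tool mm",d.round(1),"frac",(d/80).round(3),"yaw",np.degrees(np.arctan2(M[0,1],M[1,1])).round(2),"tilt",M[:,2].round(4),"open",o["opening"],"F",o["contact_force"].round(2))
E
python3 -c "
from h import *
togo(590.4,63.1)"
```

```text
clock: 0.48
position: [256.2, 535.0, 206.2]
eef_rot: [-0.485, -3.104, 0.004]
contact_force: [-0.6, 0.2, 0.0]
opening: 73.0
clock: 0.85
position: [315.2, 451.6, 206.3]
eef_rot: [-0.489, -3.103, 0.005]
contact_force: [0.0, -0.0, -0.2]
opening: 72.3
clock: 1.23
position: [374.0, 368.7, 206.5]
eef_rot: [-0.493, -3.102, 0.006]
contact_force: [-0.6, 0.8, 0.1]
opening: 73.0
clock: 1.6
position: [432.6, 286.2, 206.7]
eef_rot: [-0.497, -3.102, 0.005]
contact_force: [-0.4, 0.5, -0.3]
opening: 72.7
clock: 1.98
position: [491.2, 203.9, 206.9]
eef_rot: [0.5, 3.101, -0.005]
contact_force: [-0.5, 0.7, -0.4]
opening: 72.7
clock: 2.48
position: [547.7, 123.5, 206.9]
eef_rot: [-0.499, -3.101, 0.004]
contact_force: [0.3, -0.1, -0.3]
opening: 72.5
t 2.475 pos [547.7 123.5 206.9] togo tool mm [-59.5 -43.9   0.1] frac [-0.744 -0.549  0.002] yaw 18.29 tilt [-9.0e-04 -2.6e-03 -1.0e+00] open 72.51703620356076 F [ 0.28 -0.15 -0.32]
```

```bash

python3 -m pendant '{"slide":[[-0.37,-0.27,0],[-0.745,-0.55,0],[-0.745,-0.55,0.6],[-0.745,-0.55,0.9],[-0.745,-0.55,0.9]],"dr":[[0,0,-0.02],[0,0,-0.02],[0,0,-0.02],[0,0,-0.02],[0,0,-0.02]],"fingers":[38,38,38,38,38]}'
python3 - <<'E'
from h import *
togo(590.4,63.1)
p,d=bot.camera("wrist");cv2.imwrite("pics/w1.png",p)
p,d=bot.camera("scene");cv2.imwrite("pics/s2.png",cv2.resize(p[140:360,200:520],None,fx=2.5,fy=2.5))
E
```

```text
clock: 3.1
position: [588.6, 64.5, 133.5]
eef_rot: [-0.48, -3.101, 0.005]
contact_force: [-0.1, 0.1, 1.3]
opening: 72.5
t 3.1 pos [588.6  64.5 133.5] togo tool mm [-2.2 -0.8 -0. ] frac [-0.027 -0.01  -0.   ] yaw 17.6 tilt [-0.0045 -0.0026 -1.    ] open 72.47887000081677 F [-0.13  0.1   1.27]
```

View pics/w1.png

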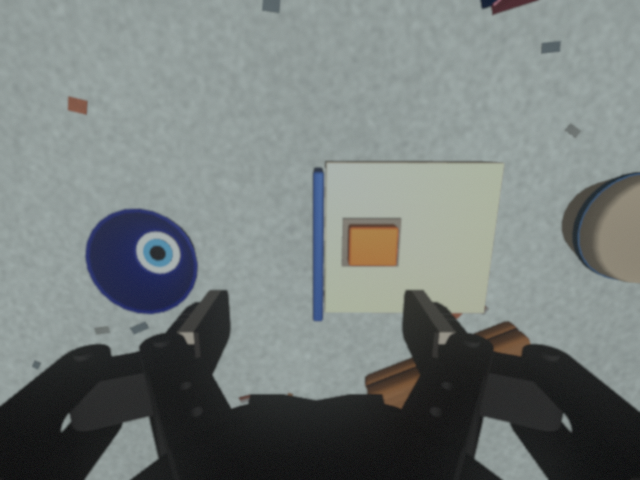

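View pics/s2.png

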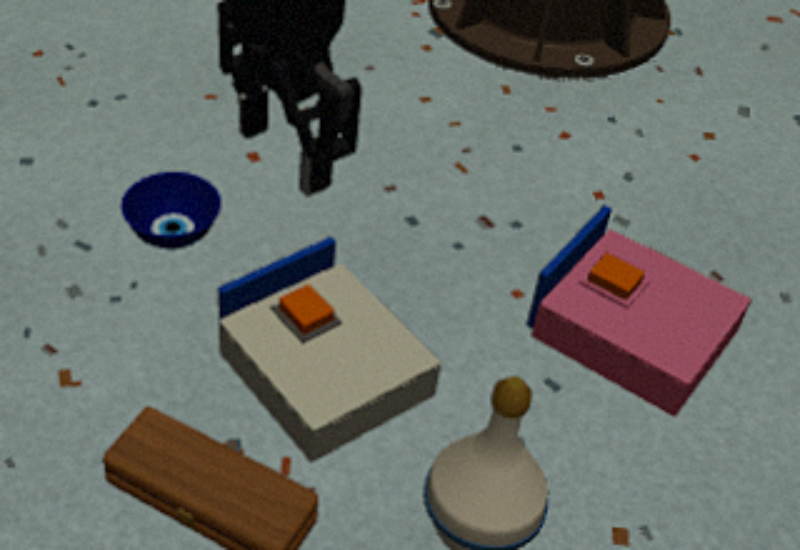

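Wrist view: the pad's top is centred at (373,246), the plate's top edge is at x≈319, and the fingertips are at about (217,290) and (413,290). I'll cross-check the pad position with this camera.

```bash
python3 - <<'E'
from h import *
o=bot.get_obs();M=R.from_rotvec(o["eef_rot"]).as_matrix();c=bot.calibration("wrist");X=c["hand_eye"]
def w(uv,z):
    q=cv2.undistortPoints(np.float64([[uv]]),c["intrinsics"],c["dist_coeffs"]).ravel()
    r=M@X[:3,:3]@[*q,1]; p=M@X[:3,3]+o["position"]; return p+r*(z-p[2])/r[2]
print("pad",w((373.5,246),55),"plate",w((319,169),66),w((319,320),66))
# project tips, at tool y=+-36, for several z
for z in (0,-6,-13):
    P=np.float64([[11,s*y,z] for s in (-1,1) for y in (36,50)])
    Pc=(P-X[:3,3])@X[:3,:3]; print(z,cv2.projectPoints(Pc,np.zeros(3),np.zeros(3),c["intrinsics"],c["dist_coeffs"])[0].reshape(-1,2).round(0).tolist())
E
```

```text
pad [606.33596555 104.3349612   55.        ] plate [540.4819238   82.75850639  66.        ] [646.12186249  49.64582063  66.        ]
0 [[243.0, 262.0], [215.0, 262.0], [386.0, 263.0], [414.0, 263.0]]
-6 [[241.0, 266.0], [212.0, 266.0], [388.0, 266.0], [417.0, 266.0]]
-13 [[237.0, 271.0], [207.0, 271.0], [391.0, 271.0], [421.0, 271.0]]
```

```bash
python3 - <<'E'
import cv2
p=cv2.imread("pics/w1.png")[270:400,130:500]
cv2.imwrite("pics/w1c.png",cv2.convertScaleAbs(cv2.resize(p,None,fx=2.15,fy=2.15,interpolation=cv2.INTER_CUBIC),alpha=2,beta=10))
E
```

```text
(no output)
```

View pics/w1c.png

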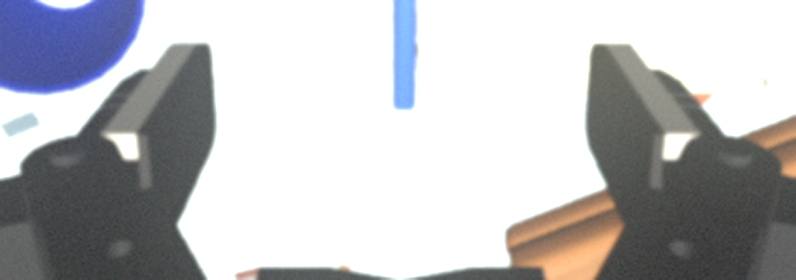

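Fingertip ends are at wrist pixels (213–229, 290) and (405–424, 290). I'll use the depth image to get their place in the tool frame.

```bash
python3 - <<'E'
from h import *
c=bot.calibration("wrist");X=c["hand_eye"]
p,d=bot.camera("wrist"); print(bot.get_obs()["clock"])
for uv in [(216,293),(221,293),(226,293),(208,305),(198,318),(190,328),(408,293),(413,293),(418,293),(425,305),(435,320),(228,300),(225,330),(373,246)]:
    z=d[uv[1],uv[0]]
    q=cv2.undistortPoints(np.float64([[uv]]),c["intrinsics"],c["dist_coeffs"]).ravel()
    print(uv,round(float(z),1),(X[:3,:3]@(np.r_[q,1]*z)+X[:3,3]).round(1))
E
```

```text
3.25
(216, 293) 137.0 [ 11.5 -38.5 -39.8]
(221, 293) 137.0 [ 11.5 -36.6 -39.8]
(226, 293) 141.8 [  9.6 -35.8 -35.4]
(208, 305) 125.7 [ 11.9 -38.2 -51.5]
(198, 318) 116.5 [ 11.7 -38.6 -61.1]
(190, 328) 110.0 [ 11.7 -39.  -67.7]
(408, 293) 136.6 [ 11.8  36.8 -40.2]
(413, 293) 137.8 [ 11.3  39.1 -39.1]
(418, 293) 136.2 [ 12.   40.6 -40.6]
(425, 305) 126.2 [ 11.8  40.2 -51. ]
(435, 320) 115.4 [ 11.7  40.1 -62.2]
(228, 300) 143.6 [  6.1 -35.5 -34.5]
(225, 330) 140.0 [ -4.  -35.7 -40.9]
(373, 246) 256.6 [-2.7 42.8 80.1]
```

```bash
python3 - <<'E'
from h import *
c=bot.calibration("scene")
P=np.float64([[588.6+.303*s*40,64.5+.953*s*40,z] for s in (1,-1) for z in (133,144,155,170)])
print(cv2.projectPoints(P,c["rvec"],c["tvec"],c["intrinsics"],c["dist_coeffs"])[0].reshape(-1,2).round(0))
print(world("scene",[[326,216]],133),world("scene",[[326,216]],170))
E
```

```text
[[325. 230.]
 [326. 226.]
 [326. 221.]
 [326. 215.]
 [302. 207.]
 [302. 203.]
 [302. 198.]
 [302. 192.]]
[[567.74548902  79.21980945 133.        ]] [[603.82548707 104.48616167 170.        ]]
```

Both cameras show the fingertips about 36 mm behind the reported TCP (tip at z≈170 when the TCP reads 133.5). In the tool frame the pad is at (-2.7, +42.8) and finger A's centre at y≈+40.5. I'll shift by that and go down to just above the pad, which should be at TCP ≈19.

```bash

python3 -m pendant '{"slide":[[-0.034,0.025,0],[-0.034,0.025,0.4],[-0.034,0.025,0.8],[-0.034,0.025,1],[-0.034,0.025,1],[-0.034,0.025,1]],"dr":[[0,0,0],[0,0,0],[0,0,0],[0,0,0],[0,0,0],[0,0,0]],"fingers":[38,38,38,38,38,38]}'
python3 -m pendant '{"slide":[[0,0,0.12],[0,0,0.24],[0,0,0.24]],"dr":[[0,0,0],[0,0,0],[0,0,0]],"fingers":[38,38,38]}'
python3 - <<'E'
from h import *
togo(591,66)
p,d=bot.camera("scene");cv2.imwrite("pics/s3.png",cv2.resize(p[170:290,220:400],None,fx=4.2,fy=4.2,interpolation=cv2.INTER_CUBIC))
E
```

```text
clock: 4.0
position: [595.1, 64.9, 57.4]
eef_rot: [0.481, 3.102, -0.003]
contact_force: [0.6, 0.2, -0.2]
opening: 72.7
clock: 4.38
position: [594.4, 64.9, 37.3]
eef_rot: [0.481, 3.103, -0.004]
contact_force: [-0.1, 0.9, -0.7]
opening: 72.9
t 4.375 pos [594.4  64.9  37.3] togo tool mm [ 3.6  0.1 -0. ] frac [ 0.045  0.001 -0.   ] yaw 17.62 tilt [ 8.0e-04 -2.4e-03 -1.0e+00] open 72.87073381453862 F [-0.05  0.93 -0.65]
```

View pics/s3.png

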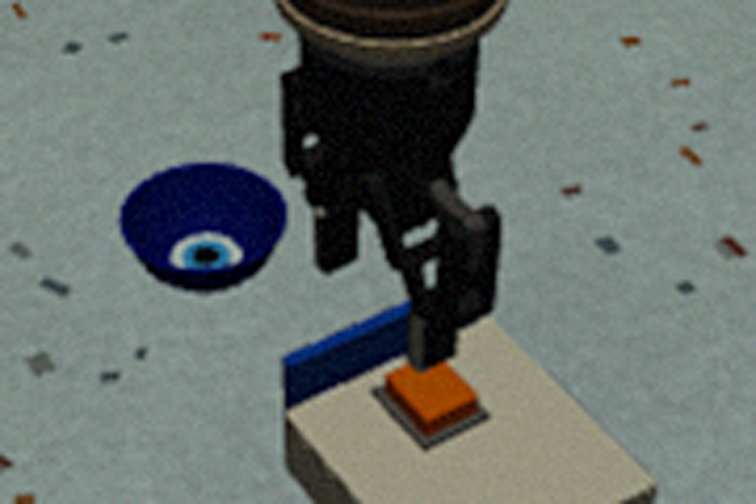

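The view shows finger A straight above the pad and finger B in front of the plate, clear of the bowl. I'll descend in small steps and watch the force.

```bash

python3 -m pendant '{"slide":[[0.015,0,0.1],[0.015,0,0.19],[0.015,0,0.19]],"dr":[[0,0,0],[0,0,0],[0,0,0]],"fingers":[38,38,38]}'
python3 -m pendant '{"slide":[[0,0,0.03],[0,0,0.03],[0,0,0.03]],"dr":[[0,0,0],[0,0,0],[0,0,0]],"fingers":[38,38,38]}'
python3 - <<'E'
from h import *
togo(593,66)
for i in range(4): bot.camera("top"); print(bot.get_obs()["contact_force"].round(2))
E
```

```text
clock: 4.8
position: [593.2, 65.1, 21.8]
eef_rot: [0.481, 3.104, -0.004]
contact_force: [-1.0, -0.0, 1.1]
opening: 72.4
clock: 5.18
position: [593.2, 65.1, 19.5]
eef_rot: [0.481, 3.104, -0.004]
contact_force: [-0.2, -0.1, -0.2]
opening: 72.3
t 5.175 pos [593.2  65.1  19.5] togo tool mm [ 0.5  0.8 -0. ] frac [ 0.006  0.01  -0.   ] yaw 17.62 tilt [ 4.0e-04 -2.5e-03 -1.0e+00] open 72.29199288806652 F [-0.16 -0.13 -0.17]
[ 0.28 -0.05 -0.2 ]
[0.96 0.39 0.51]
[-0.17  0.44  0.84]
[-0.34  0.78 -0.7 ]
```

```bash

python3 -m pendant '{"slide":[[0,0,0.04],[0,0,0.04],[0,0,0.04]],"dr":[[0,0,0],[0,0,0],[0,0,0]],"fingers":[38,38,38]}'
python3 - <<'E'
from h import *
f=[];
for i in range(6):
    _,d=bot.camera("top"); f.append(bot.get_obs()["contact_force"])
print(np.mean(f,0).round(2),bot.get_obs()["position"])
E
```

```text
clock: 5.75
position: [593.1, 65.1, 16.2]
eef_rot: [0.481, 3.104, -0.004]
contact_force: [-1.1, -1.3, 1.4]
opening: 73.1
[-0.23 -1.73  0.55] [593.14767584  65.08840122  16.2441225 ]
```

```bash
python3 - <<'E'
from h import *
p,d=bot.camera("scene");cv2.imwrite("pics/s4.png",cv2.resize(p[170:290,220:400],None,fx=4.2,fy=4.2,interpolation=cv2.INTER_CUBIC))
f=[]
for i in range(5): bot.camera("top"); f.append(bot.get_obs()["contact_force"])
print(np.round(f,2))
E
```

```text
[[-1.07 -1.92  1.23]
 [-0.02 -2.29  0.74]
 [-0.37 -2.78  0.04]
 [ 0.12 -2.59  1.07]
 [-1.35 -2.36  1.38]]
```

View pics/s4.png

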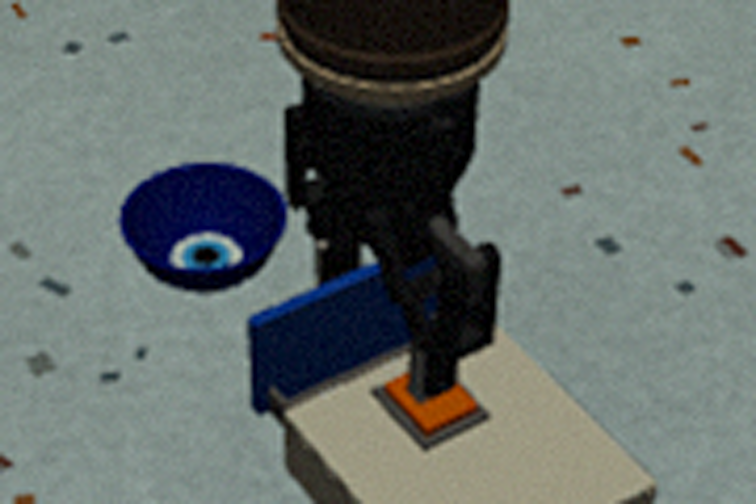

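The tray has popped out and rests on finger B, with finger A holding the pad partly down. I'll press about 4 mm deeper for margin.

```bash

python3 -m pendant '{"slide":[[0,0,0.025],[0,0,0.045],[0,0,0.045],[0,0,0.045]],"dr":[[0,0,0],[0,0,0],[0,0,0],[0,0,0]],"fingers":[38,38,38,38]}'
python3 - <<'E'
from h import *
f=[]
for i in range(8): bot.camera("top"); f.append(bot.get_obs()["contact_force"])
p,d=bot.camera("scene");cv2.imwrite("pics/s5.png",cv2.resize(p[140:350,200:440],None,fx=2.8,fy=2.8,interpolation=cv2.INTER_CUBIC))
q,d=bot.camera("top");cv2.imwrite("pics/t5.png",q)
print(np.mean(f,0).round(2)); togo(593,65)
E
```

```text
clock: 6.85
position: [593.2, 65.1, 12.6]
eef_rot: [0.481, 3.104, -0.004]
contact_force: [-0.0, -2.3, 2.7]
opening: 72.7
[-0.78 -1.92  1.99]
t 7.35 pos [593.2  65.1  12.7] togo tool mm [ 0.1 -0.1  0. ] frac [ 0.002 -0.002  0.   ] yaw 17.62 tilt [ 3.0e-04 -2.5e-03 -1.0e+00] open 72.31733253964285 F [-0.23 -2.06  2.28]
```

View pics/s5.png

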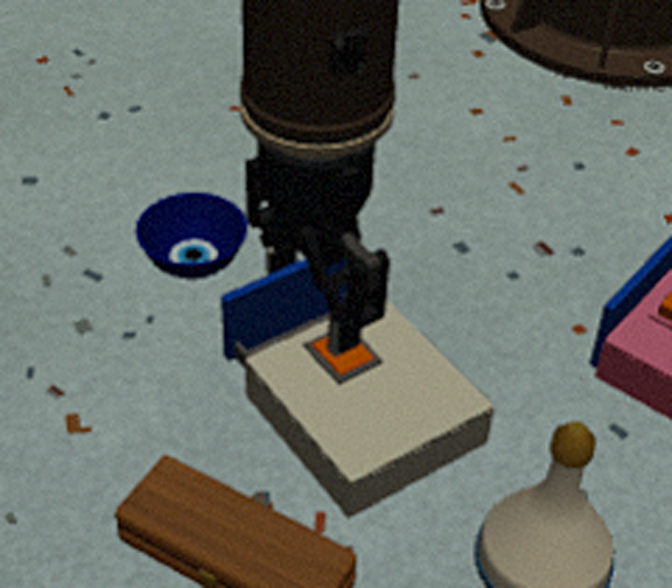

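```bash
python3 - <<'E'
from h import *
a,b=[cv2.cvtColor(cv2.imread(f"pics/{n}.png"),cv2.COLOR_BGR2GRAY).astype(np.float32) for n in("top1","t5")]
for n,(x,y,w,h) in dict(bowl=(370,212,62,66),flask=(154,165,62,60),case=(230,112,96,50)).items():
    print(n,np.round(cv2.phaseCorrelate(a[y:y+h,x:x+w],b[y:y+h,x:x+w],cv2.createHanningWindow((w,h),5)),2),np.abs(a-b)[y:y+h,x:x+w].mean())
p=cv2.cvtColor(cv2.imread("pics/t5.png"),cv2.COLOR_BGR2HSV); m=cv2.inRange(p,(100,120,80),(125,255,255)); m[:,:310]=0;m[:,372:]=0;m[280:]=0
u=np.argwhere(m)[:,::-1]; W=world("top",u,66); f=np.array([-.304,-.9527]); s=(W[:,:2]-[604.5,104.2])@f
print(len(u),"plate offsets in front of pad",np.percentile(s,[2,50,98]))
E
```

```text
Traceback (most recent call last):
ValueError: setting an array element with a sequence. The requested array has an inhomogeneous shape after 1 dimensions. The detected shape was (2,) + inhomogeneous part.
```

```bash
python3 - <<'E'
from h import *
a,b=[cv2.cvtColor(cv2.imread(f"pics/{n}.png"),cv2.COLOR_BGR2GRAY).astype(np.float32) for n in("top1","t5")]
for n,(x,y,w,h) in dict(bowl=(370,212,62,66),flask=(154,165,62,60),case=(230,112,96,50)).items():
    print(n,cv2.phaseCorrelate(a[y:y+h,x:x+w],b[y:y+h,x:x+w],cv2.createHanningWindow((w,h),5)),np.abs(a-b)[y:y+h,x:x+w].mean())
p=cv2.cvtColor(cv2.imread("pics/t5.png"),cv2.COLOR_BGR2HSV); m=cv2.inRange(p,(100,120,80),(125,255,255)); m[:,:310]=0;m[:,372:]=0;m[280:]=0
u=np.argwhere(m)[:,::-1]
if len(u):
    W=world("top",u,66); s=(W[:,:2]-[604.5,104.2])@np.array([-.304,-.9527]); print(len(u),np.percentile(s,[2,50,98]))
E
```

```text
bowl ((31.70383199918113, -1.1535202205476551), 0.29383259432183373) 44.89003
flask ((-0.02095425327547673, 0.020251640976574947), 0.9826311980374157) 65.86156
case ((-0.3237183023605823, 0.1721661645161845), 0.33258076508839923) 13.276669
16 [69.29136186 73.12050656 75.88608613]
```

The arm hides things in the top view, so I'll compare the bowl and case in the scene view. The plate's outer face is about 76 mm from the pad, so the tray is about 32 mm open.

```bash
python3 - <<'E'
from h import *
p,_=bot.camera("scene")
a=cv2.imread("pics/scene1.png")
for n,(x,y,w,h) in dict(bowl=(245,205,40,38),flask=(365,288,60,78),case=(238,300,92,70)).items():
    r=cv2.matchTemplate(p[y-10:y+h+10,x-10:x+w+10],a[y:y+h,x:x+w],cv2.TM_CCOEFF_NORMED)
    print(n,np.subtract(cv2.minMaxLoc(r)[3],10),r.max())
o=bot.get_obs();print(o["clock"],o["contact_force"]); bot.job_done()
E
```

```text
bowl [0 0] 0.9960533
flask [0 0] 0.9908252
case [0 0] 0.9938994
7.4 [-1.22955194 -2.18936126  2.70869163]
the job is handed in; nothing more can be done
```

The job is handed in at 7.4 s. One finger holds the orange pad down and the other stops the blue plate, with the tray about 32 mm open. I got no verdict back.

- **Tray:** the plate's outer face measured about 76 mm from the pad, against 44 mm when shut. That comes from the top view, where only a few plate pixels were visible.
- **Forces:** the tray pushes on its finger with about 2 N. The upward force on the tool is 2–2.7 N, which fits the pad being held down; I estimate it is pressed about 9 mm, but didn't measure that directly.
- **Bowl, flask and case:** the scene camera shows no shift, 0 pixels for each with a match above 0.99. The same check from the top camera gave nothing usable for the bowl and case, because the arm was in the way.
- **Disagreement with the description:** the fingertips sat about 36 mm behind the reported TCP, not at it. The wrist depth and the scene view both showed this, so I set the pressing height from the measured tips and the force readings.

I viewed eight pictures, crops included.

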